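# Nest the classroom saucepans

## Task

Put the three deep saucepans away as one stack: set the medium pan down inside the large one where it stands, and the small pan inside the medium one, each sitting flat on the floor of the pan below. Fan the handles: the large pan's handle in the middle, the medium's on one side of it and the small's on the other, each about 60 degrees away from it. The shallow frying pan is not part of the stack.

Things in the scene. Friction and masses are not known exactly. Their poses are not given: they have to be found in the camera images.
- large_pan: Large steel saucepan, loose, 0.6 kg: outer diameter 156 mm, 62 mm tall, straight walls, wall and floor 4 mm. Origin: centre of its underside, z up, handle along +x: a strap (4 mm thick, 18 mm wide) up the outside of the wall carries a level bar 16 mm wide, 16 mm tall, z 72 to 88 mm (10 mm above the rim), out to 183 mm from the axis, black from 12 mm outside the wall.
- medium_pan: Medium steel saucepan, loose, 0.24 kg, same build: outer diameter 116 mm, 64 mm tall, wall and floor 4 mm. Origin: centre of its underside, z up, handle along +x: bar 16 mm wide, 16 mm tall, z 74 to 90 mm, to be gripped from above anywhere on its black part, 70 to 163 mm from the axis. Stands left or right of the large pan, the small one on the other side.
- medium_pan_end (a point): Outer end of the medium pan's handle, on the bar's centre line (163 mm from the pan's axis, 82 mm above its underside).
- small_pan: Small steel saucepan, loose, 0.15 kg, same build: outer diameter 78 mm, 66 mm tall, wall and floor 4 mm. Origin: centre of its underside, z up, handle along +x: bar 16 mm wide, 16 mm tall, z 76 to 92 mm, to be gripped from above anywhere on its black part, 51 to 144 mm from the axis. Farther from the robot stand a shallow frying pan, a mug and a bottle: bystanders.
- small_pan_end (a point): Outer end of the small pan's handle, on the bar's centre line (144 mm from the pan's axis, 84 mm above its underside).

How it is judged:
At the end, for the whole second after the job is handed in: Medium in large, small in medium, each flat on the floor below (within 10 mm; centres within 25 mm; tilt under 6 deg), at rest; their handles on opposite sides of the large one's, each 30 to 90 deg from it (ends 80 and 70 mm or more to its side); large pan within 60 mm of its start (horizontal distance between medium_pan and large_pan below 0.025 m and z of medium_pan in the frame of large_pan between 0 and 0.01 m and horizontal distance between small_pan and medium_pan below 0.025 m and z of small_pan in the frame of medium_pan between 0 and 0.01 m and angle between each of large_pan, medium_pan, small_pan's own z axis and vertical below 0.1 rad and x of each of medium_pan_end, small_pan_end in the frame of large_pan above 0 m and ((y of medium_pan_end in the frame of large_pan above 0.08 m and y of small_pan_end in the frame of large_pan below -0.07 m) or (y of medium_pan_end in the frame of large_pan below -0.08 m and y of small_pan_end in the frame of large_pan above 0.07 m)) and distance of large_pan from where it was at the start of the episode below 0.06 m and linear speed of each of large_pan, medium_pan, small_pan below 0.02 m/s); the robot touches nothing.
It also fails if it takes over 64 s, if anything falls off the work surface, if the arm or the gripper's body presses on something with over 40 N, if the wrist force passes 120 N, or if a joint passes its speed limit or range.

## Robot

A 7-joint arm with a two-finger parallel gripper is mounted at the origin on the work surface. World frame = base frame: x ahead of the robot, y to its left, z up, the work surface at z = 0. Lengths are in m, angles in rad, forces in N, time in s.
With the tool pointing down it reaches from about 0.4 to 0.85 m from the base axis. Payload 10.4 kg.
Tool frame: the origin (TCP) lies between the finger pads; the fingertips stand ahead of it and the grasp point (between the pads) lies 6 mm ahead of it (finger_overhang is the z of the fingertips in the tool frame, in m); z points along the fingers, y is the direction in which the jaws open and shut (so a half turn about z gives the same grasp; the last joint's range is limited). The gripper opens to 85 mm and grips with 20 to 120 N. Pads are 22 mm wide; open, the fingers measure 114 mm over their backs; the gripper's body (76 mm by 85 mm) begins 54 mm behind the grasp point. The pads swing forward as they close: fully open they stand 13 mm farther back than shut.
Start: joints at [1.114, 0.332, -0.065, 1.46, 0.022, 1.35, -0.088], TCP at [0.263, -0.567, 0.256] pointing down, gripper open.
Joint ranges: [-2.6, 2.6], [-0.5, 2.12], [-1.47, 1.34], [0.16, 2.42], [-1.27, 4.41], [0.06, 2.06], [-2.6, 2.6]. Speed limits (rad/s): [2.22, 2.22, 2.79, 2.79, 3.14, 3.14, 3.14].

## Interface

Orientations are given as a unit quaternion [x, y, z, w].
In Python, from workcell import * gives the robot as it stands.
- The arm moves only by the shell command python3 -m creep 'ROWS' [FORCE]. ROWS is JSON, a list of rows, each a list of 7 numbers: the turn, a rotation vector about the tool's x, y, z in rad, then the shift along the tool's x, y, z in mm, then the closure in counts, from 0 (fully open) to 255 (shut). In form: [[wx, wy, wz, dx, dy, dz, claw], ...]. A call has 1 to 8 rows; each row shifts and turns the commanded pose from where the row before left it, along the tool's axes as they then stand; what a row does not reach is not made up. A row lasts 1/10 s, in which the tool goes at most 50 mm and 8.59 degrees, less where a joint would pass 70% of its speed; a pose out of reach is approached as far as the arm can. A call is refused whole if a number of a shift passes 50 or a number of a turn 0.15, either way. A call with a gripper value outside its range is refused whole. The fingers move at their own pace and stop on an object; FORCE is the grip in N (left out, the last holds). Time passes only in rows, so rows that do not move let the fingers close. It gives the time, the measured TCP pose, the force and the opening at its end, in the units of the state.
- get_obs(): the state, without advancing time (a new reading comes with each control period).
- camera(name): name is "side" or "top"; returns (picture, depth): 420x560x3 uint8, blue, green, red; 420x560 float32, m along the optical axis (not along the pixel's ray), 0 where there is no reading.
- camera_model(name): a dict with "camera_matrix" (3x3 intrinsics, pixels), "k1" (the pictures are not rectified: a ray, as slopes to the right and down, at radius r is drawn at 1 + k1 r^2 times it, then the intrinsics apply), "R" (3x3) and "t" (3): a world point X has camera coordinates R X + t. Camera axes: x right, y down, z forward; pixel columns grow to the right and rows downward; lengths in m; the calibration is good to about 2 mm. A picture is of the moment at which its call begins. camera_model takes no time and is no camera call.
- hand_in(): hands the job in, once; it reports no verdict.
The state is a dict: "clock": time; "joint_pos": joint angles; "joint_velocities": joint speeds; "tau": joint torques, N m; "position": TCP position; "ee_rot": TCP orientation; "ft_force": force on the tool from outside, world axes, zero at the start; "torque": the same for the moment, N m; "grip_width": opening from 0.0 (shut) to 1.0 (fully open).
Only numpy, scipy, OpenCV 4.12 (cv2) and the standard library are available. Lean on these libraries where they do the work, as an engineer would, in place of code of your own. Each camera call takes 0.05 s, during which the arm holds its last target.

## Working session

There is one attempt and no reset: what is moved stays moved. The work goes in short steps, Python scripts to look and compute and a shell command to move; the robot and the scene stay as the last step left them, time stands still between calls to the robot, and variables do not carry over. Pictures are saved under pics/ and viewed, and the job is handed in when it is done.

```bash
ls; mkdir -p pics; python3 - <<'E'
from workcell import *
import cv2
o=get_obs(); print(o)
for n in("top","side"):
    p,d=camera(n); cv2.imwrite(f"pics/{n}0.png",p); m=camera_model(n); print(n,m)
    import numpy as np; np.save(f"pics/{n}0.npy",d)
E
```

```text
pics
{'clock': 0.0, 'joint_pos': array([ 1.11438868,  0.33289114, -0.06469829,  1.46095087,  0.02160591,
        1.34988994, -0.08847478]), 'joint_velocities': array([-7.85791287e-04,  3.19458629e-04,  1.71718690e-03, -1.39280995e-03,
        1.08210788e-03,  3.62528567e-05, -2.45112977e-03]), 'tau': array([ 1.13125014e-03, -6.25441432e+01,  5.02875040e-02, -3.91609132e+01,
        1.64057105e-02,  1.00368628e-02,  6.13652242e-05]), 'position': array([ 0.26255609, -0.56680067,  0.25549931]), 'ee_rot': array([ 9.76563233e-01,  2.15229483e-01, -1.90737606e-04, -6.96125775e-04]), 'ft_force': array([ 0.30500659, -0.23104194,  0.28936965]), 'torque': array([-0.05168568, -0.00638542,  0.01520166]), 'grip_width': 0.9953985813603893}
top {'camera_matrix': array([[522.38118059,   0.        , 282.7554606 ],
       [  0.        , 522.38118059, 197.17884051],
       [  0.        ,   0.        ,   1.        ]]), 'k1': -0.1088783592218065, 'R': array([[-0.13302921, -0.99110207, -0.00446301],
       [-0.96605429,  0.13067074, -0.22285482],
       [ 0.22145506, -0.02533469, -0.97484143]]), 't': array([0.05176021, 0.51061436, 1.11224072])}
side {'camera_matrix': array([[480.37936304,   0.        , 273.63126814],
       [  0.        , 480.37936304, 212.3093893 ],
       [  0.        ,   0.        ,   1.        ]]), 'k1': -0.02974942844841962, 'R': array([[-0.91571207, -0.40164318, -0.01241623],
       [-0.18457122,  0.44785134, -0.87485007],
       [ 0.35693818, -0.79881909, -0.48423465]]), 't': array([0.44190232, 0.16855299, 0.99236325])}
```

View pics/top0.png

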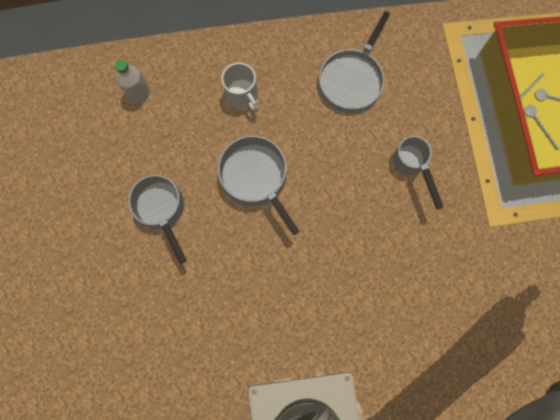

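View pics/side0.png

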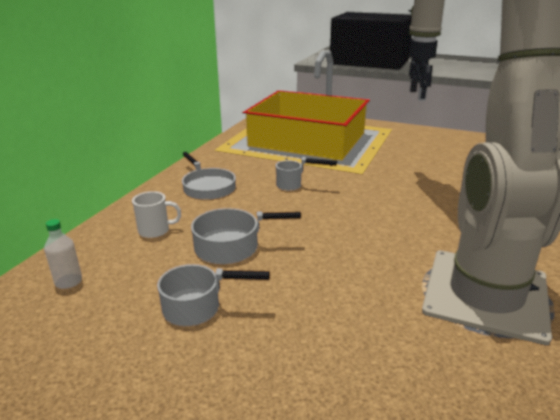

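Top view: the medium pan is left (rim about 156,200), the large one in the middle (253,172) and the small one right (414,155), with all handles pointing toward the robot. I'll locate them from the depth.

```bash
cat > h.py <<'E'
import numpy as np, cv2
from workcell import *
from scipy.optimize import least_squares
def cloud(n,d):
    m=camera_model(n);K=m["camera_matrix"];h,w=d.shape
    u,v=np.meshgrid(np.arange(w),np.arange(h))
    dist=np.array([m["k1"],0,0,0,0.])
    p=cv2.undistortPoints(np.stack([u,v],-1).reshape(-1,1,2).astype(float),K,dist).reshape(h,w,2)
    c=np.dstack([p[...,0]*d,p[...,1]*d,d])
    X=(c-m["t"])@m["R"]; X[d<=0]=np.nan
    return X
def pix2z(n,uv,z):
    m=camera_model(n);dist=np.array([m["k1"],0,0,0,0.])
    p=cv2.undistortPoints(np.array(uv,float).reshape(-1,1,2),m["camera_matrix"],dist).reshape(-1,2)
    r=np.c_[p,np.ones(len(p))]@m["R"]; c=-m["R"].T@m["t"]
    return c+r*((np.asarray(z)-c[2])/r[:,2])[:,None]
def proj(n,X):
    m=camera_model(n)
    return cv2.projectPoints(np.array(X,float).reshape(-1,1,3),cv2.Rodrigues(m["R"])[0],m["t"],m["camera_matrix"],np.array([m["k1"],0,0,0,0.]))[0].reshape(-1,2)
E
python3 - <<'E'
from h import *
d=np.load("pics/top0.npy");p=cv2.imread("pics/top0.png")
X=cloud("top",d)
print("table z",np.nanmedian(X[250:350,100:240,2]),np.nanstd(X[250:350,100:240,2]))
for nm,(u0,v0,u1,v1),R,H in[("L",(210,130,300,240),.078,.062),("M",(120,170,192,268),.058,.064),("S",(390,130,446,212),.039,.066)]:
    x=X[v0:v1,u0:u1].reshape(-1,3); c=p[v0:v1,u0:u1].reshape(-1,3).max(1)
    q=x[(x[:,2]>H-.012)&(x[:,2]<H+.006)]
    r=least_squares(lambda a:np.hypot(q[:,0]-a[0],q[:,1]-a[1])-(R-.002),np.nanmean(q[:,:2],0),loss="soft_l1",f_scale=.003)
    h=x[(x[:,2]>H+.010)&(x[:,2]<H+.04)&(c<70)]
    hc=h.mean(0);e=np.linalg.svd(h[:,:2]-hc[:2])[2][0]
    e*=np.sign(e@(hc[:2]-r.x)); a=np.arctan2(*(hc[:2]-r.x)[::-1])
    t=(h[:,:2]-r.x)@e
    print(nm,"c",r.x,len(q),"handle z",np.median(h[:,2]),"ang svd",np.degrees(np.arctan2(e[1],e[0])),"ang centre",np.degrees(a),len(h),t.min(),t.max(),"hc",hc)
    s=p[v0:v1,u0:u1]; cv2.imwrite(f"pics/crop{nm}.png",cv2.resize(s,None,fx=5,fy=5,interpolation=cv2.INTER_CUBIC))
E
```

```text
table z 0.001972176292554944 0.008288018541377253
L c [0.58770623 0.04474751] 534 handle z 0.08960650235409626 ang svd -154.40076506124552 ang centre -154.50614208986948 200 0.09158549321157677 0.17966495158121276 hc [ 0.46583716 -0.01336502  0.08954635]
M c [0.54472978 0.27004579] 403 handle z 0.09177442368702828 ang svd -160.03528126063196 ang centre -159.7367506018912 255 0.06898733258973822 0.1597433196201258 hc [0.43699072 0.23027044 0.09159616]
S c [ 0.5761144  -0.32825968] 294 handle z 0.09296278312824043 ang svd -169.87209199011645 ang centre -171.16305729303534 231 0.052086919033077245 0.14095286032125967 hc [ 0.48019161 -0.34317265  0.09297829]
```

```bash
python3 - <<'E'
from workcell import *
import workcell
print([x for x in dir(workcell) if not x.startswith('__')])
try: print(finger_overhang)
except Exception as e: print(e)
E
```

```text
['MotionError', 'camera', 'camera_model', 'finger_overhang', 'get_obs', 'hand_in']
0.025
```

```bash
cat > g.py <<'E'
# usage: python3 g.py x y z yaw_deg  -> shift along tool axes now, turn needed
import sys,numpy as np
from scipy.spatial.transform import Rotation as R
from workcell import get_obs
def report(P,yaw,verbose=True):
    o=get_obs(); r=R.from_quat(o["ee_rot"]); 
    y=np.radians(yaw); T=R.from_matrix(np.array([[np.cos(y),np.sin(y),0],[np.sin(y),-np.cos(y),0],[0,0,-1.]]))
    d=np.array(P)-o["position"]
    print("shift mm now-axes",np.round(r.inv().apply(d)*1e3,1)," target-axes",np.round(T.inv().apply(d)*1e3,1)," turn rad",np.round((r.inv()*T).as_rotvec(),3))
    print("q",np.round(o["joint_pos"],2),"t",o["clock"],"pos",np.round(o["position"],4),"F",np.round(o["ft_force"],1),"w",round(o["grip_width"],3))
if __name__=="__main__":
    a=list(map(float,sys.argv[1:5])); report(a[:3],a[3])
E
python3 g.py .5 -.2 .25 -160; python3 g.py .4555 .2374 .2 -160
```

```text
shift mm now-axes [ 369.6 -233.1    5.9]  target-axes [-348.6  263.5    5.6]  turn rad [-0.000e+00 -2.000e-03 -3.057e+00]
q [ 1.11  0.33 -0.06  1.46  0.02  1.35 -0.09] t 0.1 pos [ 0.2626 -0.5668  0.2556] F [ 0.6 -0.   0.7] w 1.0
shift mm now-axes [ 513.1 -648.6   56.4]  target-axes [-456.3  689.8   55.6]  turn rad [-0.000e+00 -2.000e-03 -3.057e+00]
q [ 1.11  0.33 -0.06  1.46  0.02  1.35 -0.09] t 0.1 pos [ 0.2626 -0.5668  0.2556] F [ 0.6 -0.   0.7] w 1.0
```

```bash
python3 -m creep '[[0,0,0,36,-23,0,0],[0,0,0,36,-23,0,0],[0,0,0,36,-23,0,0],[0,0,0,36,-23,0,0],[0,0,0,36,-23,0,0],[0,0,0,36,-23,0,0],[0,0,0,36,-23,0,0],[0,0,0,36,-23,0,0]]'; python3 g.py .4555 .2374 .2 -160
```

```text
clock: 0.9
position: [0.4472, -0.2774, 0.2562]
ee_rot: [0.977, 0.215, -0.0, -0.0]
ft_force: [0.7, -0.7, 0.8]
grip_width: 1.002
shift mm now-axes [ 223.9 -463.7   56.1]  target-axes [-183.9  481.    56.2]  turn rad [-0.    -0.    -3.057]
q [ 0.75  0.13 -0.3   1.71  0.04  1.31 -0.7 ] t 0.9 pos [ 0.4472 -0.2774  0.2562] F [ 0.7 -0.7  0.8] w 1.002
```

```bash
python3 -m creep '[[0,0,0,20,-40,0,0],[0,0,0,20,-40,0,0],[0,0,0,20,-40,0,0],[0,0,0,20,-40,0,0],[0,0,0,19,-39,0,0],[0,0,0,19,-39,0,0],[0,0,0,19,-39,0,0],[0,0,0,19,-39,0,0]]'
python3 -m creep '[[0,0,0,17,-37,0,0],[0,0,0,17,-37,0,0],[0,0,0,17,-37,0,0],[0,0,0,17,-37,0,0],[0,0,0,0,0,0,0]]'; python3 g.py .4555 .2374 .2 -160
```

```text
clock: 1.7
position: [0.455, 0.0748, 0.2562]
ee_rot: [0.977, 0.215, -0.0, 0.0]
ft_force: [0.6, 0.1, 0.0]
grip_width: 1.006
clock: 2.2
position: [0.4531, 0.2417, 0.2562]
ee_rot: [0.976, 0.219, -0.0, -0.001]
ft_force: [-1.1, -0.4, 0.0]
grip_width: 1.006
shift mm now-axes [ 0.3  5.  56.2]  target-axes [-0.8 -4.8 56.2]  turn rad [ 0.    -0.004 -3.049]
q [ 0.17  0.16 -0.81  1.72  0.12  1.31 -1.8 ] t 2.2 pos [0.4531 0.2417 0.2562] F [-1.1 -0.4  0. ] w 1.006
```

```bash
python3 -m creep '[[0,0,-0.145,0,0,0,0],[0,0,-0.145,0,0,0,0],[0,0,-0.145,0,0,0,0],[0,0,-0.145,0,0,0,0],[0,0,-0.145,0,0,0,0],[0,0,-0.145,0,0,0,0],[0,0,-0.145,0,0,0,0],[0,0,-0.145,0,0,0,0]]'
python3 -m creep '[[0,0,-0.145,0,0,0,0],[0,0,-0.145,0,0,0,0],[0,0,-0.145,0,0,0,0],[0,0,-0.145,0,0,0,0],[0,0,-0.145,0,0,0,0],[0,0,-0.145,0,0,0,0],[0,0,-0.145,0,0,0,0],[0,0,-0.145,0,0,0,0]]'
python3 -m creep '[[0,0,-0.145,0,0,0,0],[0,0,-0.145,0,0,0,0],[0,0,-0.145,0,0,0,0],[0,0,-0.145,0,0,0,0],[0,0,-0.145,0,0,0,0],[0,0,0,0,0,0,0]]'
 python3 g.py .4555 .2374 .2 -160
```

```text
clock: 3.0
position: [0.4549, 0.2354, 0.256]
ee_rot: [0.697, 0.717, -0.0, 0.0]
ft_force: [-0.1, 0.5, 0.2]
grip_width: 1.005
clock: 3.8
position: [0.4549, 0.2354, 0.256]
ee_rot: [0.19, 0.982, -0.0, -0.0]
ft_force: [-0.8, -0.3, 1.0]
grip_width: 0.996
clock: 4.4
position: [0.4549, 0.2355, 0.2559]
ee_rot: [-0.169, 0.986, -0.0, -0.0]
ft_force: [0.1, 0.3, 0.3]
grip_width: 1.0
shift mm now-axes [-1.2  1.6 55.9]  target-axes [-1.2  1.6 55.9]  turn rad [-0.    -0.001 -0.01 ]
q [ 0.49  0.26 -1.19  1.71  0.25  1.34  1.16] t 4.4 pos [0.4549 0.2355 0.2559] F [0.1 0.3 0.3] w 1.0
```

```bash
python3 -m creep '[[0,0,-0.01,-1,2,40,0],[0,0,0,0,0,40,0],[0,0,0,0,0,30,0],[0,0,0,0,0,20,0],[0,0,0,0,0,20,0],[0,0,0,0,0,16,0],[0,0,0,0,0,0,0]]'
 python3 g.py .4555 .2374 .09 -160; python3 - <<'E'
from h import *
p,d=camera("top"); cv2.imwrite("pics/t1.png",cv2.resize(p[150:290,80:280],None,fx=4,fy=4,interpolation=cv2.INTER_CUBIC))
p,d=camera("side"); cv2.imwrite("pics/s1.png",p)
E
```

```text
clock: 5.1
position: [0.4543, 0.2374, 0.0885]
ee_rot: [-0.171, 0.985, -0.0, -0.002]
ft_force: [0.2, 0.4, -0.6]
grip_width: 0.999
shift mm now-axes [-1.1 -0.5 -1.5]  target-axes [-1.1 -0.5 -1.5]  turn rad [-0.    -0.003 -0.004]
q [ 0.32  0.47 -1.05  1.89  0.47  1.06  0.99] t 5.1 pos [0.4543 0.2374 0.0885] F [ 0.2  0.4 -0.6] w 0.999
```

View pics/t1.png

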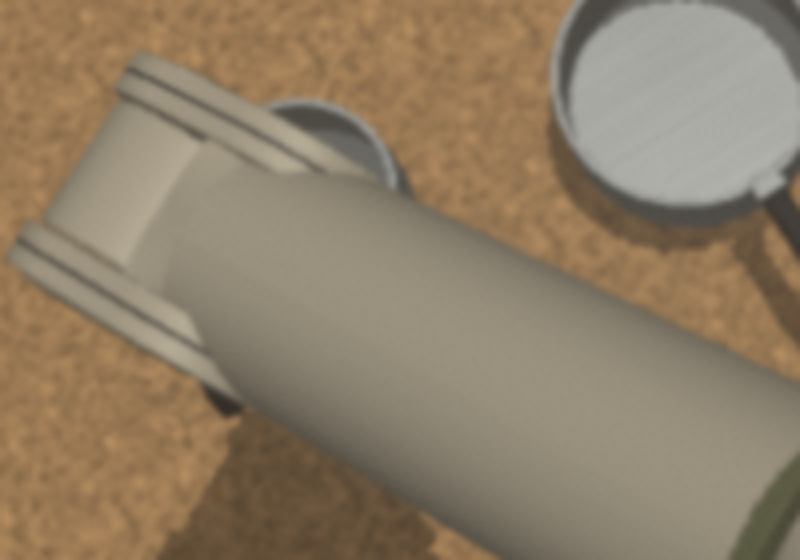

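View pics/s1.png

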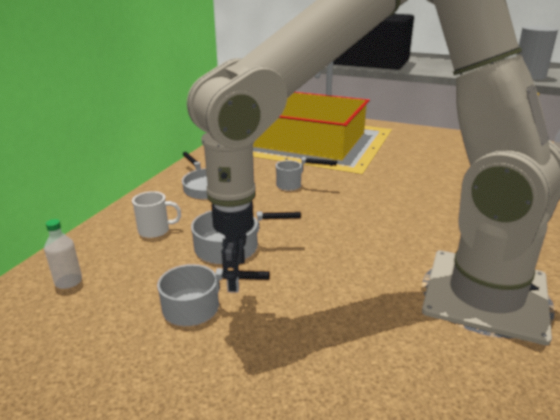

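The side view shows the open fingers straddling the medium handle near (235,275), just outside the pan. Closing now.

```bash
python3 -m creep '[[0,0,0,0,0,0,150],[0,0,0,0,0,0,255],[0,0,0,0,0,0,255],[0,0,0,0,0,0,255],[0,0,0,0,0,0,255],[0,0,0,0,0,0,255],[0,0,0,0,0,0,255],[0,0,0,0,0,0,255]]' 100
 python3 g.py .4555 .2374 .09 -160;python3 -m creep '[[0,0,0,0,0,-5,255],[0,0,0,0,0,-10,255],[0,0,0,0,0,-15,255],[0,0,0,0,0,-20,255],[0,0,0,0,0,-20,255],[0,0,0,0,0,-20,255],[0,0,0,0,0,-10,255],[0,0,0,0,0,0,255]]'
 python3 g.py .4555 .2374 .09 -160; python3 - <<'E'
from h import *
p,d=camera("side"); cv2.imwrite("pics/s2.png",cv2.resize(p[80:380,80:400],None,fx=1.9,fy=1.9))
E
```

```text
clock: 6.0
position: [0.4553, 0.2383, 0.0907]
ee_rot: [-0.173, 0.985, -0.0, 0.0]
ft_force: [-1.6, -1.5, 5.3]
grip_width: 0.165
shift mm now-axes [ 0.1 -0.9  0.7]  target-axes [ 0.1 -0.9  0.7]  turn rad [-0.     0.    -0.002]
q [ 0.33  0.47 -1.06  1.89  0.47  1.06  0.99] t 6.0 pos [0.4553 0.2383 0.0907] F [-1.6 -1.5  5.3] w 0.165
clock: 6.8
position: [0.4558, 0.2386, 0.1919]
ee_rot: [-0.173, 0.985, -0.0, 0.001]
ft_force: [-0.2, -0.9, -2.9]
grip_width: 0.167
shift mm now-axes [  1.   -1.  101.9]  target-axes [  0.7  -1.1 101.9]  turn rad [-0.     0.003 -0.002]
q [ 0.43  0.34 -1.16  1.79  0.33  1.23  1.1 ] t 6.8 pos [0.4558 0.2386 0.1919] F [-0.2 -0.9 -2.9] w 0.167
```

View pics/s2.png

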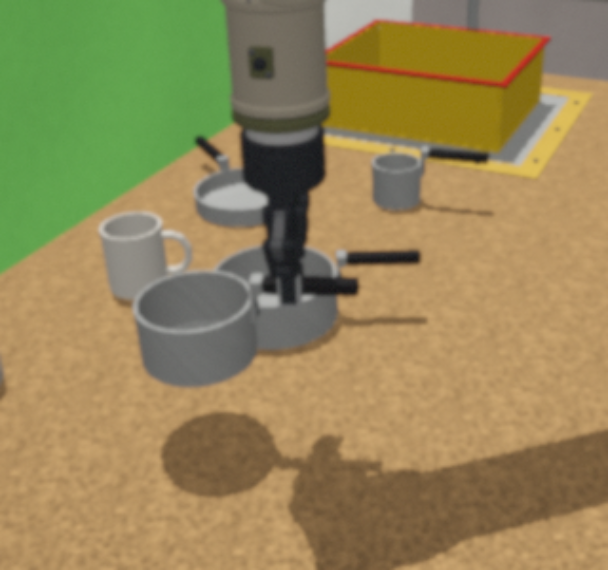

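Picture s2: the medium pan hangs level from the gripper, clear of the table, with the shadow gap visible. Next I'll check the fitted rims by overlaying them on the first top image, then plan the carry.

```bash
python3 - <<'E'
from h import *
p=cv2.imread("pics/top0.png");o=[]
t=np.linspace(0,2*np.pi,90)
for c,R,H,a,l in[((.5877,.0447),.078,.062,-154.5,.183),((.5447,.270),.058,.064,-159.9,.163),((.5761,-.3283),.039,.066,-170.5,.144)]:
    im=cv2.resize(p,None,fx=6,fy=6,interpolation=cv2.INTER_CUBIC)
    q=proj("top",np.c_[c[0]+R*np.cos(t),c[1]+R*np.sin(t),np.full(90,H)])
    A=np.radians(a); h=proj("top",[[c[0]+k*np.cos(A),c[1]+k*np.sin(A),H+.026] for k in(R,l)])
    for x in q: cv2.circle(im,tuple(np.int32(x*6+3)),2,(0,0,255),-1)
    cv2.line(im,*[tuple(map(int,x*6+3)) for x in h],(0,255,0),1)
    m=np.int32(q.mean(0)*6); o.append(im[m[1]-230:m[1]+340,m[0]-230:m[0]+330])
o=[cv2.resize(x,(266,270)) if 0 else x for x in o]
cv2.imwrite("pics/ovL.png",o[0]);cv2.imwrite("pics/ovS.png",o[2])
E
python3 g.py .5096 .0984 .212 145.5
```

```text
shift mm now-axes [  -3.4 -149.9  -21.2]  target-axes [-123.9  -84.5  -21.3]  turn rad [-0.     0.001  0.949]
q [ 0.43  0.34 -1.16  1.79  0.33  1.23  1.1 ] t 6.85 pos [0.4554 0.2382 0.1907] F [ 0.1  0.3 -2.2] w 0.166
```

View pics/ovL.png

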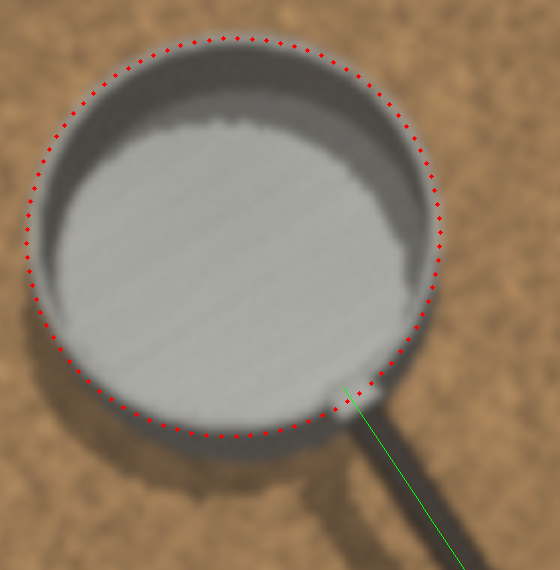

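View pics/ovS.png

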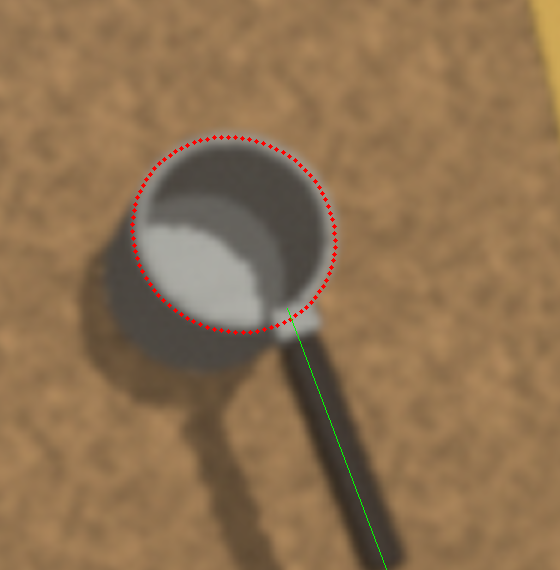

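The rims match within about 1 mm. The handles lie perhaps 1–2° off, which is well inside the margins. Now lift, turn and carry over the large pan.

```bash
python3 -m creep '[[0,0,0,0,0,-21,255],[0,0,0.1,0,0,0,255],[0,0,0.13,0,0,0,255],[0,0,0.13,0,0,0,255],[0,0,0.13,0,0,0,255],[0,0,0.13,0,0,0,255],[0,0,0.13,0,0,0,255],[0,0,0.13,0,0,0,255]]'
python3 -m creep '[[0,0,0.07,0,0,0,255],[0,0,0,-15,-10,0,255],[0,0,0,-30,-20,0,255],[0,0,0,-30,-20,0,255],[0,0,0,-25,-17,0,255],[0,0,0,-15,-11,0,255],[0,0,0,-9,-6,0,255],[0,0,0,0,0,0,255]]'
python3 g.py .5096 .0984 .212 145.5
```

```text
clock: 7.65
position: [0.4547, 0.238, 0.2102]
ee_rot: [0.266, 0.964, -0.0, -0.001]
ft_force: [0.5, 0.2, -2.6]
grip_width: 0.166
clock: 8.45
position: [0.5098, 0.0975, 0.2105]
ee_rot: [0.298, 0.955, -0.0, -0.001]
ft_force: [0.2, 0.3, -2.1]
grip_width: 0.167
shift mm now-axes [ 0.6  0.6 -1.5]  target-axes [ 0.6  0.6 -1.5]  turn rad [-0.001 -0.001 -0.003]
q [ 0.54  0.24 -0.92  1.76  0.2   1.24  0.53] t 8.45 pos [0.5098 0.0975 0.2105] F [ 0.2  0.3 -2.1] w 0.167
```

```bash
python3 - <<'E'
from h import *
p,d=camera("top"); cv2.imwrite("pics/t3.png",cv2.resize(p[100:260,160:360],None,fx=4,fy=4,interpolation=cv2.INTER_CUBIC))
p,d=camera("side"); cv2.imwrite("pics/s3.png",cv2.resize(p[80:380,80:400],None,fx=1.9,fy=1.9))
E
```

```text
(no output)
```

View pics/t3.png

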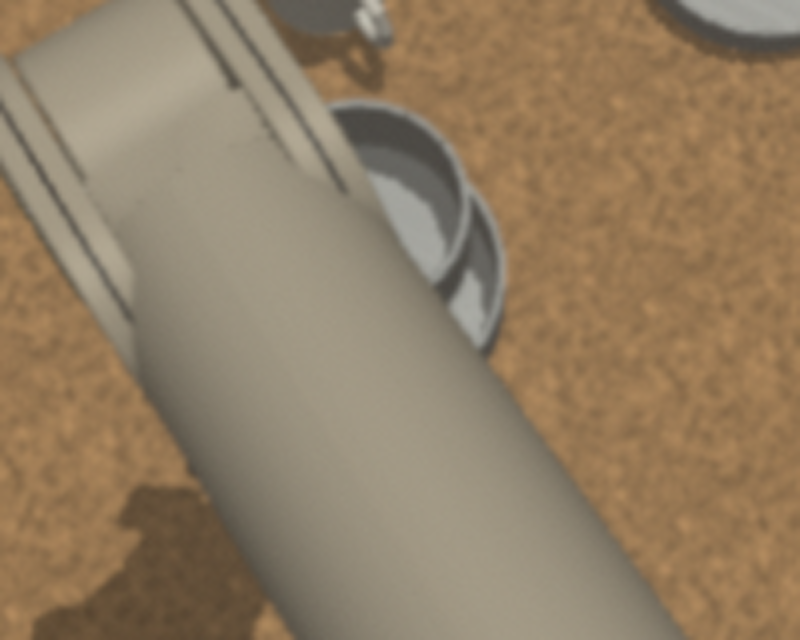

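View pics/s3.png

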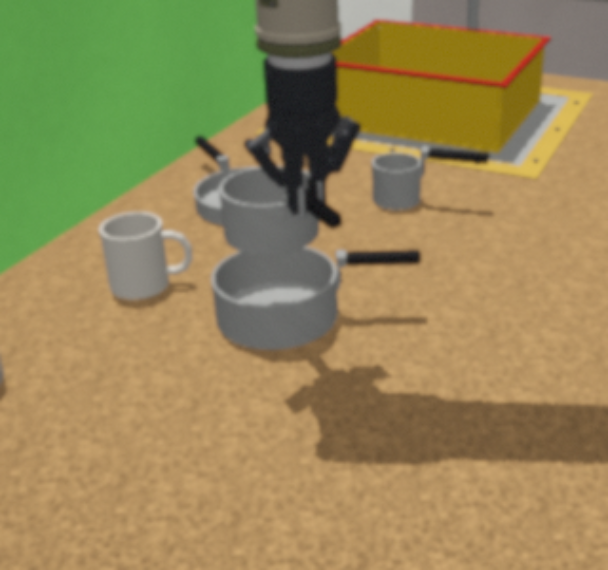

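The side view shows the medium pan level and above the large one, with its handle swung about 60° from the large handle. Lowering.

```bash
python3 -m creep '[[0,0,0,0,0,15,255],[0,0,0,0,0,20,255],[0,0,0,0,0,20,255],[0,0,0,0,0,20,255],[0,0,0,0,0,15,255],[0,0,0,0,0,10,255],[0,0,0,0,0,6,255],[0,0,0,0,0,0,255]]'
python3 -m creep '[[0,0,0,0,0,3,255],[0,0,0,0,0,3,255],[0,0,0,0,0,0,255]]'
python3 g.py .5096 .0984 .0947 145.5
```

```text
clock: 9.35
position: [0.5095, 0.099, 0.1048]
ee_rot: [0.297, 0.955, -0.0, -0.0]
ft_force: [-0.3, -0.1, -2.9]
grip_width: 0.168
clock: 9.65
position: [0.5098, 0.0987, 0.0993]
ee_rot: [0.297, 0.955, -0.0, 0.0]
ft_force: [-0.3, -0.4, -2.7]
grip_width: 0.164
shift mm now-axes [-0.  -0.3  4.6]  target-axes [-0.  -0.3  4.6]  turn rad [-0.     0.    -0.001]
q [ 0.47  0.38 -0.87  1.88  0.34  1.04  0.43] t 9.65 pos [0.5098 0.0987 0.0993] F [-0.3 -0.4 -2.7] w 0.164
```

```bash
python3 -m creep '[[0,0,0,0,0,1,255],[0,0,0,0,0,1,255],[0,0,0,0,0,1,255],[0,0,0,0,0,0,255]]'
python3 -m creep '[[0,0,0,0,0,1,255],[0,0,0,0,0,1,255],[0,0,0,0,0,0,255]]'
python3 g.py .5096 .0984 .0947 145.5
```

```text
clock: 10.05
position: [0.5097, 0.0988, 0.0962]
ee_rot: [0.297, 0.955, -0.0, -0.0]
ft_force: [-0.2, 0.0, -2.4]
grip_width: 0.166
clock: 10.35
position: [0.5098, 0.0989, 0.0948]
ee_rot: [0.297, 0.955, -0.0, 0.0]
ft_force: [-4.1, -0.3, 4.2]
grip_width: 0.167
shift mm now-axes [-0.1 -0.5  0.1]  target-axes [-0.1 -0.5  0.1]  turn rad [-0.  0. -0.]
q [ 0.47  0.39 -0.86  1.88  0.35  1.03  0.43] t 10.35 pos [0.5098 0.0989 0.0948] F [-4.1 -0.3  4.2] w 0.167
```

Contact comes at the expected height (4 mm above the original grasp height). Releasing.

```bash
python3 -m creep '[[0,0,0,0,0,0,200],[0,0,0,0,0,0,120],[0,0,0,0,0,0,120],[0,0,0,0,0,0,120],[0,0,0,0,0,0,120]]'
python3 -m creep '[[0,0,0,0,0,-10,120],[0,0,0,0,0,-20,120],[0,0,0,0,0,-30,120],[0,0,0,0,0,-30,120],[0,0,0,0,0,-30,0],[0,0,0,0,0,-20,0],[0,0,0,0,0,0,0]]'
python3 g.py .4785 -.3438 .2 9.5
```

```text
clock: 10.85
position: [0.5098, 0.0988, 0.0943]
ee_rot: [0.297, 0.955, -0.0, 0.0]
ft_force: [-0.0, -0.0, 0.1]
grip_width: 0.53
clock: 11.55
position: [0.511, 0.0994, 0.2378]
ee_rot: [0.297, 0.955, 0.001, 0.002]
ft_force: [0.3, 0.3, -0.9]
grip_width: 0.995
shift mm now-axes [-224.3 -383.7   37.6]  target-axes [-105.2  431.8   37.8]  turn rad [ 6.000e-03 -2.000e-03  2.373e+00]
q [ 0.56  0.22 -0.93  1.73  0.18  1.28  0.55] t 11.55 pos [0.511  0.0994 0.2378] F [ 0.3  0.3 -0.9] w 0.995
```

```bash
python3 - <<'E'
from h import *
p,d=camera("side"); cv2.imwrite("pics/s4.png",cv2.resize(p[80:380,80:400],None,fx=1.9,fy=1.9))
E
python3 -m creep '[[0,0,0,-10,-18,0,0],[0,0,0,-20,-36,0,0],[0,0,0,-22,-40,0,0],[0,0,0,-22,-40,0,0],[0,0,0,-22,-40,0,0],[0,0,0,-22,-40,0,0],[0,0,0,-22,-40,0,0],[0,0,0,-22,-40,0,0]]'
python3 g.py .492 -.341 .2 10
```

```text
clock: 12.4
position: [0.4755, -0.2369, 0.2335]
ee_rot: [0.297, 0.955, -0.0, -0.001]
ft_force: [0.2, -0.6, -0.2]
grip_width: 1.001
shift mm now-axes [-72.6 -76.4  33.5]  target-axes [ -1.8 105.4  33.5]  turn rad [-1.000e-03 -0.000e+00  2.364e+00]
q [ 1.    0.21 -0.7   1.71  0.14  1.28  1.24] t 12.4 pos [ 0.4755 -0.2369  0.2335] F [ 0.2 -0.6 -0.2] w 1.001
```

View pics/s4.png

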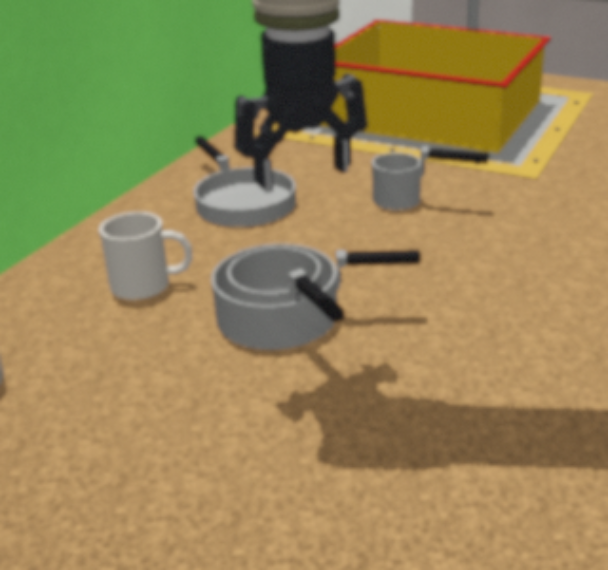

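The medium pan sits flat and concentric in the large one, with its handle fanned to one side. Also photograph the stack from the top as the arm clears, then go on to the small pan.

```bash

python3 -m creep '[[0,0,0.14,0,0,0,0],[0,0,0.145,0,0,0,0],[0,0,0.145,0,0,0,0],[0,0,0.145,0,0,0,0],[0,0,0.145,0,0,0,0],[0,0,0.145,0,0,0,0],[0,0,0.145,0,0,0,0],[0,0,0.145,0,0,0,0]]'
python3 -m creep '[[0,0,0.145,0,0,0,0],[0,0,0.145,0,0,0,0],[0,0,0.145,0,0,0,0],[0,0,0.145,0,0,0,0],[0,0,0.145,0,0,0,0],[0,0,0.145,0,0,0,0],[0,0,0.145,0,0,0,0],[0,0,0.145,0,0,0,0]]'
python3 -m creep '[[0,0,0.049,0,15,0,0],[0,0,0,0,30,0,0],[0,0,0,-1,30,0,0],[0,0,0,-1,20,0,0],[0,0,0,0,10,0,0],[0,0,0,0,0,0,0]]'
python3 g.py .492 -.341 .09 10
python3 - <<'E'
from h import *
p,d=camera("top"); cv2.imwrite("pics/t5.png",cv2.resize(p[110:260,180:480],None,fx=2.6,fy=2.6,interpolation=cv2.INTER_CUBIC)); cv2.imwrite("pics/t5f.png",p);np.save("pics/t5.npy",d)
E
```

```text
clock: 13.2
position: [0.476, -0.235, 0.2333]
ee_rot: [0.772, 0.636, -0.0, -0.001]
ft_force: [0.0, -0.1, 0.5]
grip_width: 1.003
clock: 14.0
position: [0.476, -0.2349, 0.2333]
ee_rot: [0.994, 0.109, -0.001, -0.001]
ft_force: [-0.0, -0.2, 0.6]
grip_width: 1.005
clock: 14.6
position: [0.493, -0.3395, 0.2333]
ee_rot: [0.996, 0.087, -0.001, -0.001]
ft_force: [0.0, 0.2, -0.3]
grip_width: 1.0
shift mm now-axes [ -1.1   1.5 143.3]  target-axes [ -1.3   1.3 143.3]  turn rad [-0.001  0.001 -0.001]
q [ 0.86  0.32 -0.41  1.55  0.13  1.3  -0.97] t 14.6 pos [ 0.493  -0.3395  0.2333] F [ 0.   0.2 -0.3] w 1.0
```

View pics/t5.png

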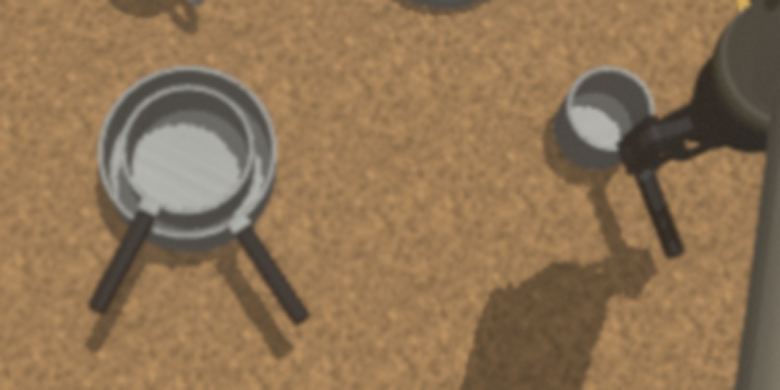

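```bash
python3 - <<'E'
from h import *
d=np.load("pics/t5.npy");X=cloud("top",d)
x=X[125:215,210:300].reshape(-1,3); 
for c0,R,H in(((.5877,.0447),.076,.062),((.5877,.0447),.056,.068)):
    rr=np.hypot(x[:,0]-c0[0],x[:,1]-c0[1]);q=x[(abs(x[:,2]-H-.001)<.006)&(abs(rr-R)<.012)]
    r=least_squares(lambda a:np.hypot(q[:,0]-a[0],q[:,1]-a[1])-R,c0,loss="soft_l1",f_scale=.003);print(r.x,len(q),np.median(q[:,2]))
# rim extremes read off picture (t5.png): left/right/top/bottom
def b(u,v):return (u/2.6+180-.3,v/2.6+110-.3)
print(pix2z("top",[b(122,138),b(256,138),b(190,88)],.068),pix2z("top",[b(100,152),b(276,152),b(188,68),b(188,237)],.062))
h=pix2z("top",[b(149,207),b(98,307)],.094);l=pix2z("top",[b(240,226),b(302,319)],.088)
for k in(h,l):e=k[1]-k[0];print(k,np.degrees(np.arctan2(e[1],e[0])))
E
python3 -m creep '[[0,0,0,-1,1,30,0],[0,0,0,0,0,35,0],[0,0,0,0,0,30,0],[0,0,0,0,0,20,0],[0,0,0,0,0,16,0],[0,0,0,0,0,10,0],[0,0,0,0,0,0,0]]'
 python3 g.py .492 -.341 .092 10
python3 - <<'E'
from h import *
p,d=camera("side"); cv2.imwrite("pics/s6.png",cv2.resize(p[90:220,220:400],None,fx=4,fy=4,interpolation=cv2.INTER_CUBIC))
E
```

```text
[0.58807515 0.04480628] 411 0.06302374359026644
[0.5880789  0.04456318] 311 0.0688190499818586
[[ 0.60661178  0.09841516  0.068     ]
 [ 0.59086932 -0.01693909  0.068     ]
 [ 0.6439327   0.0343628   0.068     ]] [[ 0.5984528   0.11929951  0.062     ]
 [ 0.57774129 -0.03266832  0.062     ]
 [ 0.66472894  0.03401482  0.062     ]
 [ 0.51284383  0.05226842  0.062     ]]
[[0.5354943  0.08049317 0.094     ]
 [0.45677077 0.13198614 0.094     ]] 146.8113434575333
[[ 0.51045333  0.00696637  0.088     ]
 [ 0.42540189 -0.03366007  0.088     ]] -154.46763722690974
clock: 15.35
position: [0.4924, -0.3392, 0.0925]
ee_rot: [0.996, 0.088, -0.001, -0.001]
ft_force: [-1.5, 0.0, 0.8]
grip_width: 1.001
shift mm now-axes [-0.7  1.7  0.5]  target-axes [-0.7  1.7  0.5]  turn rad [-0.001  0.001  0.001]
q [ 0.84  0.45 -0.39  1.69  0.19  1.04 -1.01] t 15.35 pos [ 0.4924 -0.3392  0.0925] F [-1.5  0.   0.8] w 1.001
```

View pics/s6.png

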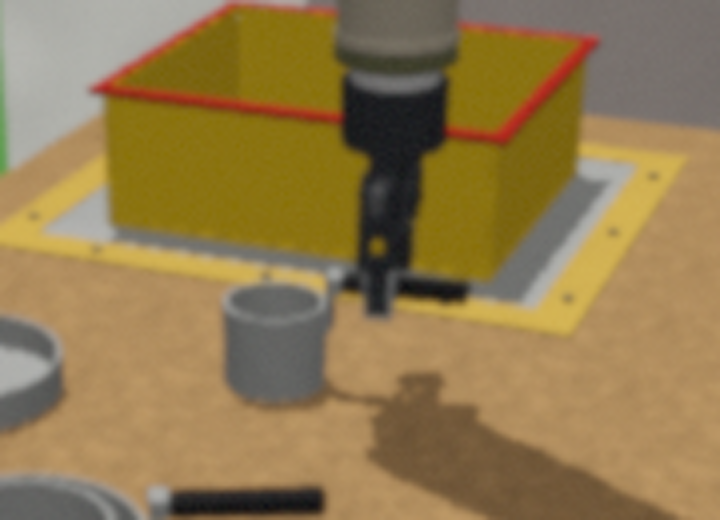

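Medium rim fit: it is concentric within 1 mm, its rim is 6 mm above the large rim as expected, and its handle is about 59° from the large one. The fingers straddle the small handle near (377,290) in s6. Gripping.

```bash
python3 -m creep '[[0,0,0,0,1,0,150],[0,0,0,0,0,0,255],[0,0,0,0,0,0,255],[0,0,0,0,0,0,255],[0,0,0,0,0,0,255],[0,0,0,0,0,0,255],[0,0,0,0,0,0,255]]' 100
 python3 g.py .492 -.341 .092 10;python3 -m creep '[[0,0,0,0,0,-5,255],[0,0,0,0,0,-10,255],[0,0,0,0,0,-20,255],[0,0,0,0,0,-30,255],[0,0,0,0,0,-35,255],[0,0,0,0,0,-30,255],[0,0,0,0,0,-10,255],[0,0,0,0,0,0,255]]'
 python3 g.py .5937 -.0390 .232 85.5; python3 - <<'E'
from h import *
p,d=camera("side"); cv2.imwrite("pics/s7.png",cv2.resize(p[50:220,180:400],None,fx=3,fy=3))
E
```

```text
clock: 16.1
position: [0.4931, -0.3411, 0.0937]
ee_rot: [0.996, 0.087, 0.0, 0.0]
ft_force: [-1.8, 0.4, 3.7]
grip_width: 0.164
shift mm now-axes [-1.  -0.2  1.7]  target-axes [-1.  -0.2  1.7]  turn rad [ 0. -0.  0.]
q [ 0.85  0.45 -0.39  1.69  0.19  1.04 -1.01] t 16.1 pos [ 0.4931 -0.3411  0.0937] F [-1.8  0.4  3.7] w 0.164
clock: 16.9
position: [0.4934, -0.3413, 0.2349]
ee_rot: [0.996, 0.087, 0.001, 0.001]
ft_force: [-0.4, 0.6, -1.2]
grip_width: 0.163
shift mm now-axes [ 151.3 -280.2    2.6]  target-axes [309.2  76.3   2.9]  turn rad [ 0.003 -0.    -1.317]
q [ 0.86  0.32 -0.41  1.55  0.13  1.3  -0.96] t 16.9 pos [ 0.4934 -0.3413  0.2349] F [-0.4  0.6 -1.2] w 0.163
```

View pics/s7.png

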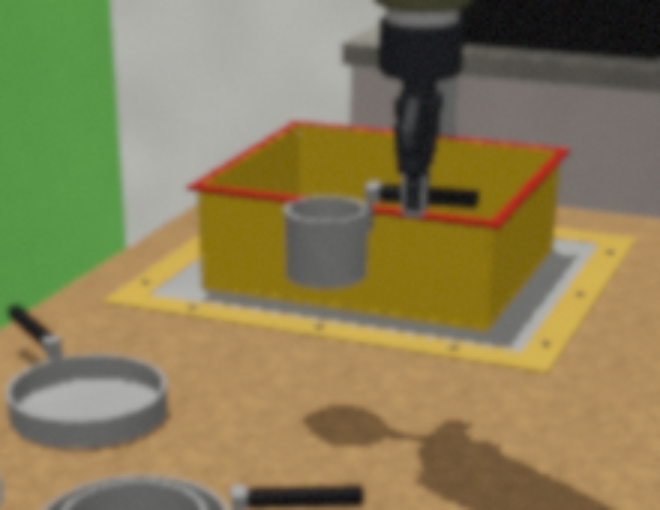

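```bash
python3 -m creep '[[0,0,-0.1,0,0,0,255],[0,0,-0.14,0,0,0,255],[0,0,-0.14,0,0,0,255],[0,0,-0.14,0,0,0,255],[0,0,-0.14,0,0,0,255],[0,0,-0.14,0,0,0,255],[0,0,-0.14,0,0,0,255],[0,0,-0.14,0,0,0,255]]'
python3 -m creep '[[0,0,-0.137,0,0,0,255],[0,0,-0.1,0,0,0,255],[0,0,0,0,0,0,255]]'
python3 g.py .5814 -.0390 .232 85.5
```

```text
clock: 17.75
position: [0.4921, -0.3405, 0.231]
ee_rot: [0.808, 0.589, -0.0, -0.002]
ft_force: [0.2, 0.5, -1.5]
grip_width: 0.162
clock: 18.05
position: [0.4921, -0.3407, 0.2313]
ee_rot: [0.734, 0.679, -0.0, -0.001]
ft_force: [-0.4, 0.4, -1.8]
grip_width: 0.165
shift mm now-axes [ 3.077e+02  6.570e+01 -3.000e-01]  target-axes [307.7  65.3  -0.7]  turn rad [-0.002 -0.002  0.001]
q [ 1.01  0.35 -0.6   1.54  0.2   1.31  0.31] t 18.05 pos [ 0.4921 -0.3407  0.2313] F [-0.4  0.4 -1.8] w 0.165
```

```bash
python3 -m creep '[[0,0,0,20,4,0,255],[0,0,0,35,8,0,255],[0,0,0,42,9,0,255],[0,0,0,42,9,0,255],[0,0,0,42,9,0,255],[0,0,0,42,9,0,255],[0,0,0,35,8,0,255],[0,0,0,25,5,0,255]]'
python3 -m creep '[[0,0,0,15,3,0,255],[0,0,0,9,2,0,255],[0,0,0,0,0,0,255],[0,0,0,0,0,0,255]]'
python3 g.py .5814 -.0390 .232 85.5
python3 - <<'E'
from h import *
p,d=camera("top"); cv2.imwrite("pics/t8.png",cv2.resize(p[100:260,160:360],None,fx=4,fy=4,interpolation=cv2.INTER_CUBIC))
p,d=camera("side"); cv2.imwrite("pics/s8.png",cv2.resize(p[80:320,120:400],None,fx=2.4,fy=2.4))
E
```

```text
clock: 18.85
position: [0.576, -0.0605, 0.2322]
ee_rot: [0.735, 0.678, -0.0, -0.001]
ft_force: [0.6, -0.5, -1.9]
grip_width: 0.162
clock: 19.25
position: [0.5827, -0.0417, 0.233]
ee_rot: [0.735, 0.678, -0.0, 0.0]
ft_force: [-0.7, -0.6, -1.0]
grip_width: 0.164
shift mm now-axes [ 2.6 -1.5  1. ]  target-axes [ 2.6 -1.5  1. ]  turn rad [-0.001  0.001 -0.003]
q [ 0.6   0.35 -0.75  1.57  0.24  1.32 -0.26] t 19.25 pos [ 0.5827 -0.0417  0.233 ] F [-0.7 -0.6 -1. ] w 0.164
```

View pics/t8.png

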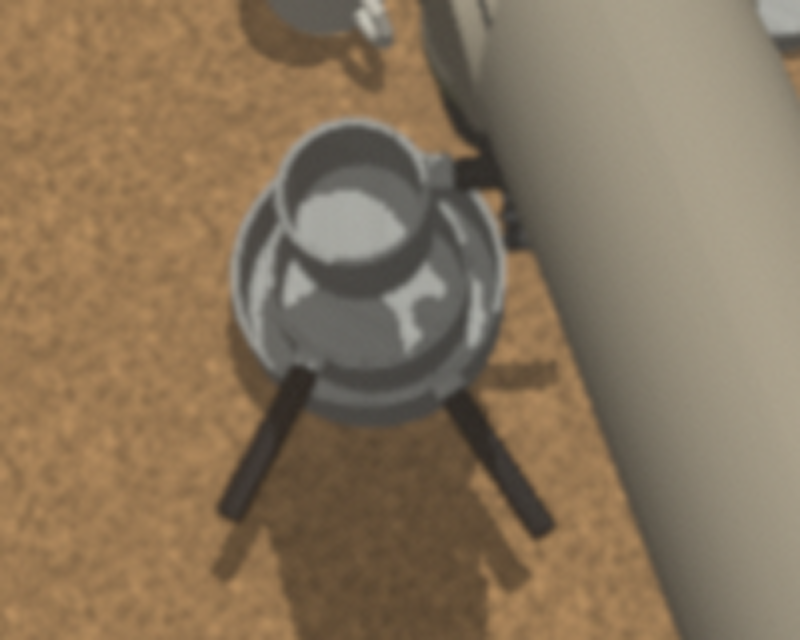

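View pics/s8.png

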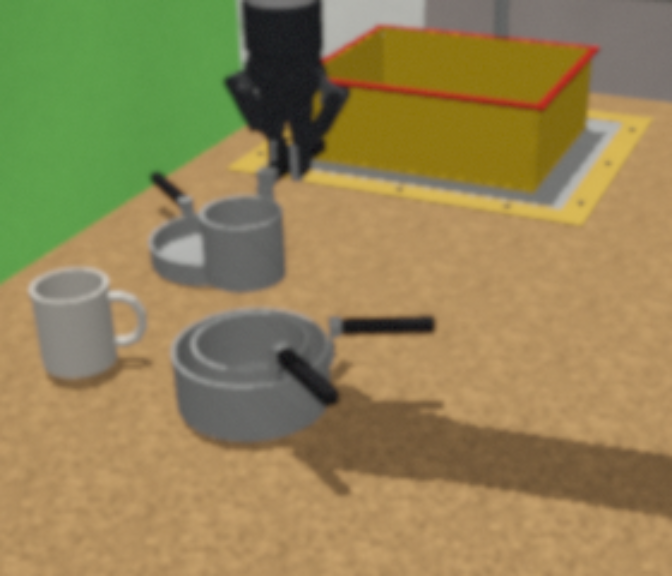

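In t8 the small rim spans columns 275 to 440 and is centred near (357,193). In s8 it hangs level above the stack. Checking its centre.

```bash
python3 - <<'E'
from h import *
print(pix2z("top",[(357/4+160-.4,193/4+100-.4)],.205))
E
python3 g.py .5814 -.0390 .1017 85.5
```

```text
[[0.58873359 0.04060012 0.205     ]]
shift mm now-axes [  2.9  -1.5 131.4]  target-axes [  2.8  -1.6 131.4]  turn rad [-0.     0.001 -0.003]
q [ 0.6   0.35 -0.75  1.57  0.24  1.32 -0.26] t 19.35 pos [ 0.5827 -0.0419  0.2331] F [ 0.4 -0.1 -1.1] w 0.165
```

```bash
python3 -m creep '[[0,0,0,3,-1,15,255],[0,0,0,0,0,25,255],[0,0,0,0,0,25,255],[0,0,0,0,0,20,255],[0,0,0,0,0,20,255],[0,0,0,0,0,12,255],[0,0,0,0,0,6,255],[0,0,0,0,0,0,255]]'
python3 -m creep '[[0,0,0,0,0,2,255],[0,0,0,0,0,1,255],[0,0,0,0,0,0,255]]'
python3 g.py .5814 -.0390 .1017 85.5
```

```text
clock: 20.15
position: [0.5818, -0.0372, 0.1096]
ee_rot: [0.735, 0.679, -0.0, -0.0]
ft_force: [0.2, 0.2, -0.7]
grip_width: 0.165
clock: 20.45
position: [0.5824, -0.0372, 0.1078]
ee_rot: [0.735, 0.679, 0.0, 0.0]
ft_force: [-0.3, 0.4, -1.1]
grip_width: 0.169
shift mm now-axes [-1.9 -0.8  6.1]  target-axes [-1.9 -0.8  6.1]  turn rad [ 0.001  0.    -0.001]
q [ 0.56  0.47 -0.71  1.71  0.34  1.09 -0.34] t 20.45 pos [ 0.5824 -0.0372  0.1078] F [-0.3  0.4 -1.1] w 0.169
```

```bash
python3 -m creep '[[0,0,0,-1,0,2,255],[0,0,0,0,0,1,255],[0,0,0,0,0,1,255],[0,0,0,0,0,0,255]]'
python3 -m creep '[[0,0,0,0,0,1,255],[0,0,0,0,0,1,255],[0,0,0,0,0,0,255]]'
python3 g.py .5814 -.0390 .1017 85.5
```

```text
clock: 20.85
position: [0.582, -0.0381, 0.1032]
ee_rot: [0.734, 0.679, -0.0, -0.0]
ft_force: [-1.0, -0.7, -1.7]
grip_width: 0.164
clock: 21.15
position: [0.5823, -0.0383, 0.1017]
ee_rot: [0.735, 0.679, 0.0, 0.0]
ft_force: [-2.3, -0.5, 4.2]
grip_width: 0.164
shift mm now-axes [-0.8 -0.8  0. ]  target-axes [-0.8 -0.8  0. ]  turn rad [ 0.     0.    -0.001]
q [ 0.55  0.47 -0.7   1.71  0.34  1.08 -0.34] t 21.15 pos [ 0.5823 -0.0383  0.1017] F [-2.3 -0.5  4.2] w 0.164
```

Contact at exactly the expected height. Releasing, lifting and backing off to the right.

```bash
python3 -m creep '[[0,0,0,0,0,0,200],[0,0,0,0,0,0,120],[0,0,0,0,0,0,120],[0,0,0,0,0,0,120],[0,0,0,0,0,0,120]]'
python3 -m creep '[[0,0,0,0,0,-10,120],[0,0,0,0,0,-20,120],[0,0,0,0,0,-30,120],[0,0,0,0,0,-30,120],[0,0,0,0,0,-30,0],[0,0,0,0,0,-20,0],[0,0,0,-30,0,0,0],[0,0,0,-40,0,0,0]]'
python3 -m creep '[[0,0,0,-40,0,0,0],[0,0,0,-40,0,0,0],[0,0,0,-40,0,0,0],[0,0,0,-30,0,0,0],[0,0,0,0,0,0,0],[0,0,0,0,0,0,0]]'
python3 - <<'E'
from h import *
p,d=camera("top"); cv2.imwrite("pics/t9.png",cv2.resize(p[100:260,160:360],None,fx=4,fy=4,interpolation=cv2.INTER_CUBIC))
X=cloud("top",d);x=X[125:215,210:300].reshape(-1,3)
for R,H in((.076,.062),(.056,.068),(.037,.074)):
    c0=(.5881,.0447);rr=np.hypot(x[:,0]-c0[0],x[:,1]-c0[1]);q=x[(abs(x[:,2]-H-.001)<.006)&(abs(rr-R)<.01)]
    r=least_squares(lambda a:np.hypot(q[:,0]-a[0],q[:,1]-a[1])-R,c0,loss="soft_l1",f_scale=.003)
    A=np.c_[q[:,:2]-r.x,np.ones(len(q))];f=np.linalg.lstsq(A,q[:,2],rcond=None)[0];print(r.x,len(q),"z",f[2],"tilt",f[:2])
p,d=camera("side"); cv2.imwrite("pics/s9.png",cv2.resize(p[80:320,120:400],None,fx=2.4,fy=2.4))
E
```

```text
clock: 21.65
position: [0.582, -0.0381, 0.1013]
ee_rot: [0.734, 0.679, -0.0, 0.0]
ft_force: [0.3, 0.5, -0.5]
grip_width: 0.531
clock: 22.45
position: [0.5771, -0.1061, 0.2433]
ee_rot: [0.733, 0.68, 0.001, 0.001]
ft_force: [0.9, -0.2, -1.0]
grip_width: 0.997
clock: 23.05
position: [0.5646, -0.2577, 0.2418]
ee_rot: [0.735, 0.678, 0.0, 0.0]
ft_force: [-0.4, 1.0, -0.2]
grip_width: 1.002
[0.58815786 0.04479946] 384 z 0.06288665233182633 tilt [-0.00368596 -0.00085348]
[0.58797893 0.0444261 ] 302 z 0.06876479269970558 tilt [-0.00484511  0.00354024]
[0.58804778 0.04712855] 228 z 0.07467800750168743 tilt [ 0.00404947 -0.00444997]
```

View pics/t9.png

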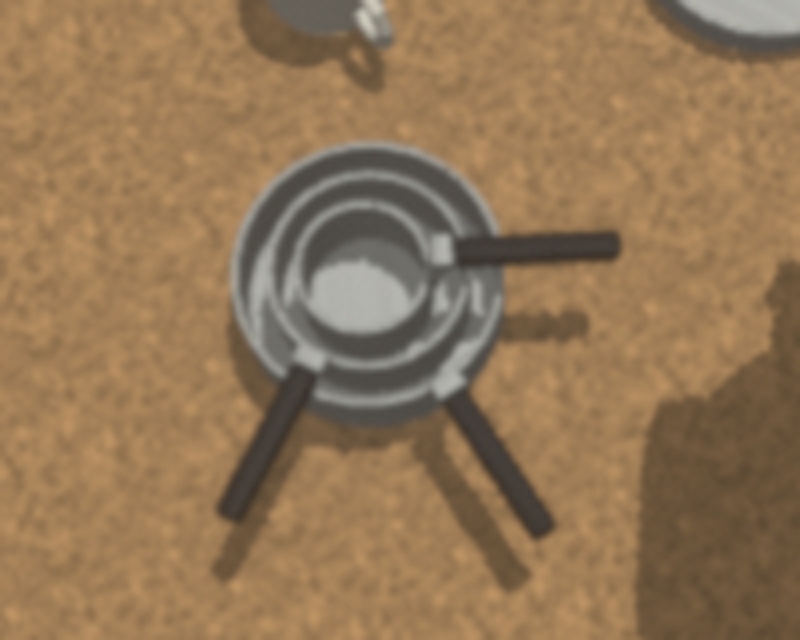

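View pics/s9.png

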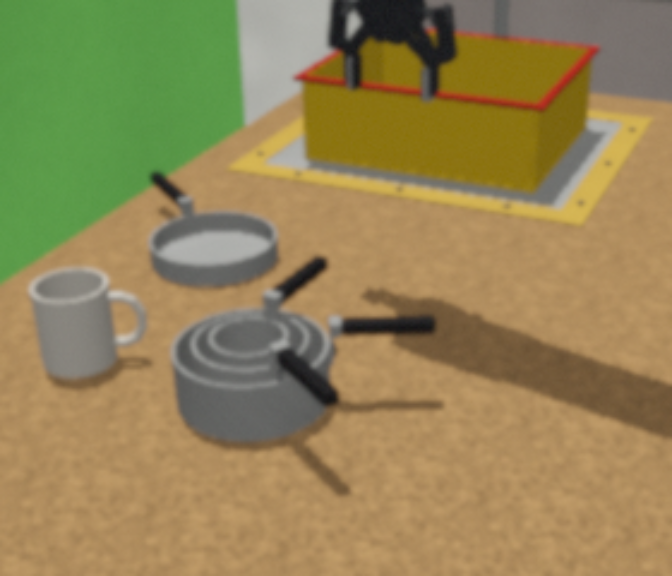

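Three nested rims, concentric and level, with the handles fanned correctly and the gripper clear. Handing in.

```bash
python3 -c "
from workcell import *
print(get_obs()['clock'],hand_in())"
```

```text
the job is handed in; nothing more can be done
23.15 None
```

The three saucepans are stacked: the medium pan is inside the large one where it stood, and the small pan is inside the medium one. I handed the job in at 23.15 s, within the 64 s limit; it reported no verdict.

The last checks on the final pictures all agreed:
- **Centres:** the three rims are concentric within about 3 mm, and the large pan moved less than 1 mm.
- **Seating:** the rim heights fit at 62.9, 68.8 and 74.7 mm. The spacing matches pans sitting flat on the floor below, and the fitted tilt is under 0.01 rad.
- **Handles:** the medium handle measured about 59° to one side of the large one. The small handle was set at 60° on the other side and the top picture shows it there, but I did not measure its final angle separately.
- **Robot and forces:** the gripper was raised and clear of everything. The readings I took of the wrist force stayed around 6 N or less.

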